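# Fit the suction nozzle on the bench extraction port and open its damper

### The job

Slide the square-necked suction nozzle with the slotted rim down over the upright stub of the bench extraction port until its rim sits fully home on the steel flange; its slots must find the stub's two pins, so feel for them by turning it under light pressure rather than forcing it down. Only once it is home, turn the damper lever a quarter turn to fully open. Leave the other things on the bench where they are.

Things in the scene. Friction and masses are not known exactly. Their poses are not given: they have to be found in the camera images.
- nozzle: Grey plastic suction nozzle, about 0.18 kg, standing upright, socket down. Origin: centre of its bottom rim; z up its axis. Round socket z = 0 to 52 mm: outside diameter 63, bore 54, open below; 4 mm shoulder; square neck from 56 to 107 mm, open at the top. Four slots 12 mm wide, 18 mm high are cut up from the bottom rim, centred on its +x, +y, -x and -y directions.
- nozzle_neck (a point): On the nozzle's axis, 85 mm above its bottom rim, midway up the square neck: a good height to grip. The neck is 40 mm across flats, the flats facing the nozzle's +-x and +-y. Axes as the nozzle.
- port: Extraction port, fixed to the bench: grey box 120 x 120 mm, 40 high, with a flat duct 90 wide, 40 high running along its own -y to 255 mm from the stub's axis. Origin: on the bench under the stub's axis, z up. On the box a steel flange of 84 mm diameter, top 46 mm above the bench, and on that the upright stub. More than 120 N between nozzle and port damages it.
- seat (a point): Centre of the flange's top face on the stub's axis, 46 mm above the bench: the nozzle's origin comes to rest here when home. Axes as the port.
- stub_top (a point): Centre of the stub's top end, 48 mm above the flange. The stub is an upright aluminium tube end of 50 mm outside diameter; its top 6 mm tapers to 44 mm.
- pin_level (a point): On the stub's axis, 11 mm above the flange: the level of two steel pins, 8 mm diameter, that stick out on either side, in one line, to 34 mm from the axis. Their angle about the stub differs every time and is not reported (this point's axes are the port's); they do not turn by hand. Without slots over them they stop the nozzle's rim 15 mm short of home; slot play is 2 mm, 4 degrees, either way.
- damper (a joint): Angle of the damper lever on the duct: 0 = shut, lever pointing along the port's -x (across the duct); pi/2 = fully open, lever pointing along the port's -y (along the duct, away from the stub). Grows counter-clockwise seen from above, has stops at both ends, stays where it is left (friction 0.18 N m).
- damper_hinge (a point): On the lever's vertical turning axis, on the duct 150 mm along the port's -y from the stub's axis, at the height of the lever's middle (71 mm above the bench, 31 mm above the duct).
- damper_grip (a point): Middle of the lever's black grip, 72 mm from the turning axis, 71 mm above the bench. The lever is a bar 22 mm high, 12 mm wide; the grip is 16 mm wide, 24 mm high, from 44 to 99 mm from the axis. The point's x points from grip to turning axis. Gap between lever and duct: 19 mm.
- reducer: Bystander: plain round reducer of the same grey plastic, unslotted rim, 72 mm diameter below, round 44 mm neck, 85 mm high, standing upright. Origin: centre of its underside. Not the one to fit.
- reel: Bystander: blue plastic reel, 64 mm diameter, 50 mm high. Origin: centre of its underside.
- housing: Bystander: shallow white lamp housing, 140 mm diameter, 28 mm high. Origin: centre of its underside.
- flux: Bystander: small clear bottle, 48 mm diameter, 120 mm high. Origin: centre of its underside.
- boards: Bystander: stack of round white circuit boards, 150 mm diameter, 28 mm high. Origin: centre of its underside.
- driver: Bystander: screwdriver lying on the bench.
- tin: Bystander: small open steel tin, 70 mm diameter, 40 mm high. Origin: centre of its underside.
Things that resemble listed ones, but are neither listed nor needed, are in the scene too. What is shaped like the nozzle but pink or purple is not meant.

How it is judged:
On the way, in this order (a step that is already met when the one before it is completed fails the run):
1. the nozzle is fully home on the flange while the damper is still shut (z of nozzle in the frame of seat below 0.004 m and horizontal distance between nozzle and seat below 0.004 m and angle between nozzle's own z axis and vertical below 0.06 rad and value of joint damper below 0.35 rad), for 0.2 s.
2. the damper is fully open with the nozzle still home (z of nozzle in the frame of seat below 0.004 m and horizontal distance between nozzle and seat below 0.004 m and angle between nozzle's own z axis and vertical below 0.06 rad and value of joint damper above 1.42 rad), for 0.2 s.
At the end, for the whole second after the job is handed in: The nozzle sits home on the flange (rim within 4 mm of the flange, axis within 4 mm of the stub's, upright within 0.06 rad) and at rest, and the damper lever is open past 1.42 rad (stop at 1.57) and at rest (all of step 2 and linear speed of nozzle below 0.02 m/s and velocity of joint damper below 0.05 rad/s); the robot touches nothing.
It fails at once if the nozzle is forced onto the port with more than 120 N (contact force between nozzle and port above 120 N).
It fails at once if a bystander is moved more than 30 mm (distance of any of reducer, reel, housing, flux, boards, driver, tin from where it was at the start of the episode above 0.03 m).
It also fails if it takes over 67 s, if anything falls off the work surface, if the arm or the gripper's body presses on something with over 40 N, if the wrist force passes 120 N, or if a joint passes its speed limit or range.

### The arm

A 7-joint arm with a two-finger parallel gripper is mounted at the origin on the work surface. World frame = base frame: x ahead of the robot, y to its left, z up, the work surface at z = 0. Lengths are in m, angles in rad, forces in N, time in s.
With the tool pointing down it reaches from about 0.4 to 0.75 m from the base axis. Payload 19.5 kg.
Tool frame: the origin (TCP) lies on the centre line of the jaws, within the pads' length; the fingertips stand 22 mm ahead of it and the grasp point (between the pads) lies 3 mm ahead of it; z points along the fingers, y is the line along which they close (so a half turn about z gives the same grasp; the last joint's range is limited). The gripper opens to 85 mm and grips with 20 to 120 N. Pads are 22 mm wide; open, the fingers measure 114 mm over their backs; the gripper's body (76 mm by 85 mm) begins 54 mm behind the grasp point. The pads swing forward as they close: fully open they stand 13 mm farther back than shut.
Start: joints at [-1.288, 0.707, -0.028, 1.485, 0.022, 0.951, -0.075], TCP at [0.183, 0.545, 0.253] pointing down, gripper open.
Joint ranges: [-2.71, 2.71], [-0.32, 2.16], [-1.57, 1.52], [0, 2.45], [-1.46, 4.6], [0, 2.02], [-2.83, 2.83]. Speed limits (rad/s): [1.89, 1.89, 2.57, 2.57, 3.01, 3.01, 3.01].

### API

Orientations are given as a rotation vector (axis times angle).
In Python, from station import sensors, eyes, bot gives the robot as it stands.
- The arm moves only by the tool send_rows, never from a script. Its argument "motion" is a list of rows, each an object with "gripper": the closure, from -1 (fully open) to 1 (shut); "xyz": the shift along the world's x, y, z in m, a list of three; "yaw": the turn about the world's z in degrees. In form: [{"gripper": gripper, "xyz": [x, y, z], "yaw": yaw}, ...]. A call has exactly 5 rows; each row shifts and turns the commanded pose from where the row before left it; what a row does not reach is not made up. A row lasts 1/8 s, in which the tool goes at most 62.5 mm and 10.7 degrees, less where a joint would pass 70% of its speed; a pose out of reach is approached as far as the arm can. A call with a gripper value outside its range is refused whole. The fingers move at their own pace and stop on an object; "force" is the grip in N (left out, the last holds). Time passes only in rows, so rows that do not move let the fingers close, or fill a call up. It gives the time, the measured TCP pose, the force, the opening and the grip force at its end, in the units of the state.
- sensors.state(): the state, without advancing time (a new reading comes with each control period).
- eyes.capture(name): name is "side" or "top" or "wrist"; returns the picture (480x640x3 uint8, red, green, blue); there is no depth.
- eyes.camera_info(name): a dict with "fx", "fy", "cx", "cy" (pixels), "k1" (the pictures are not rectified: a ray, as slopes to the right and down, at radius r is drawn at 1 + k1 r^2 times it, then the intrinsics apply), "R" (3x3) and "t" (3): a world point X has camera coordinates R X + t; the wrist camera has in their place "mount" (4x4, takes a point from camera to tool coordinates, whose origin is the TCP and whose axes are the flange's). Camera axes: x right, y down, z forward; pixel columns grow to the right and rows downward; lengths in m; the calibration is good to about 2 mm. A picture is of the moment at which its call begins: read the wrist's pose just before it. camera_info takes no time and is no camera call.
- bot.hand_in(): hands the job in; it is judged then, once.
The state is a dict: "clock": time; "joints": joint angles; "joint_vel": joint speeds; "effort": joint torques, N m; "position": TCP position; "orientation": TCP orientation; "ft_force": force on the tool from outside, world axes, zero at the start; "moment": the same for the moment, N m; "opening": finger opening in m; "grasp_force": force on a finger pad.
Only numpy, scipy, OpenCV 4.12 (cv2) and the standard library are available. Lean on these libraries where they do the work, as an engineer would, in place of code of your own. Each camera call takes 0.05 s, during which the arm holds its last target. There are 200 camera calls.

## Working session

There is one attempt and no reset: what is moved stays moved. The work goes in short steps, Python scripts to look and compute and a tool call to move; the robot and the scene stay as the last step left them, time stands still between calls to the robot, and variables do not carry over. Pictures are saved under pics/ and viewed, at most 10 in all, crops included, and the job is handed in when it is done.

Besides the shell and the picture viewer there is one more tool, called after "Emit:" by a JSON object that holds its "op" and its "data". send_rows: Moves the arm, as the interface text tells. Its arguments: {"type":"object","properties":{"motion":{"type":"array","items":{"type":"object","properties":{"gripper":{"type":"number"},"xyz":{"type":"array","items":{"type":"number"}},"yaw":{"type":"number"}}}},"force":{"type":"number"}},"required":["motion"]}

```bash
mkdir -p pics; ls
python3 - <<'E'
from station import sensors, eyes, bot
import cv2
s=sensors.state(); print({k:s[k] for k in("clock","position","orientation","opening","ft_force")})
for n in("top","side"):
    cv2.imwrite(f"pics/{n}0.png",eyes.capture(n)[:,:,::-1]); print(eyes.camera_info(n))
print(eyes.camera_info("wrist"))
E
```

```text
pics
{'clock': 0.0, 'position': array([0.18342322, 0.54472314, 0.25284137]), 'orientation': array([-5.07909213e-01, -3.10012967e+00,  1.63956028e-03]), 'opening': 0.08554407177575771, 'ft_force': array([ 0.04290321, -0.70719601,  0.95734685])}
{'fx': 548.9504143409725, 'fy': 548.9504143409725, 'cx': 318.65056869530304, 'cy': 241.99365557394833, 'k1': -0.03471188331926858, 'R': array([[ 0.02706859, -0.99960544,  0.00749974],
       [-0.99066901, -0.0278276 , -0.13341864],
       [ 0.1335747 , -0.00381831, -0.99103139]]), 't': array([0.02446781, 0.51057136, 1.40837932])}
{'fx': 450.85244025754685, 'fy': 450.85244025754685, 'cx': 323.29364778893904, 'cy': 239.21440250223162, 'k1': -0.08246924461663298, 'R': array([[ 0.98922622, -0.14569293, -0.01431964],
       [-0.09642752, -0.57486126, -0.81254924],
       [ 0.11015087,  0.80517582, -0.58271664]]), 't': array([-0.48478752,  0.14216511,  1.12966611])}
{'fx': 331.7145569214955, 'fy': 331.7145569214955, 'cx': 321.393117463045, 'cy': 234.92256485377158, 'k1': -0.04824216912554251, 'mount': array([[-1.54138965e-03, -9.61440293e-01, -2.75009431e-01,
         7.02014409e-02],
       [ 9.99998263e-01, -1.77004199e-03,  5.83262592e-04,
         4.92738582e-04],
       [-1.04755040e-03, -2.75008055e-01,  9.61441352e-01,
        -1.20975632e-01],
       [ 0.00000000e+00,  0.00000000e+00,  0.00000000e+00,
         1.00000000e+00]])}
```

View pics/top0.png

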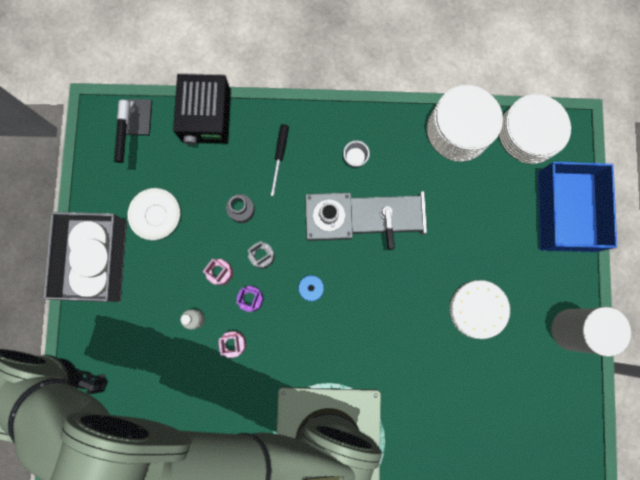

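View pics/side0.png

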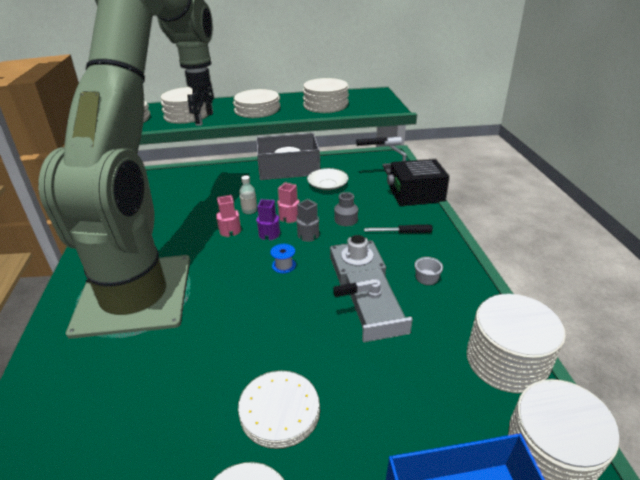

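The top view shows the grey nozzle at about (260,254), the reducer at (239,208), the stub at (330,212), and the damper hinge at (388,212) with its grip at (390,240). The side view agrees, with the nozzle at (308,222) and the stub at (357,245). I'll zoom in and measure.

```bash
cat > h.py <<'E'
import numpy as np, cv2
from scipy.spatial.transform import Rotation as Ro
from station import sensors, eyes, bot
def cam(n,s=None):
    c=eyes.camera_info(n); K=np.array([[c["fx"],0,c["cx"]],[0,c["fy"],c["cy"]],[0,0,1.]]); D=np.array([c["k1"],0,0,0.])
    if n!="wrist": return K,D,np.array(c["R"]),np.array(c["t"])
    T=np.eye(4);T[:3,:3]=Ro.from_rotvec(s["orientation"]).as_matrix();T[:3,3]=s["position"]
    W=np.linalg.inv(T@c["mount"]); return K,D,W[:3,:3],W[:3,3]
def plane(C,uv,z):
    K,D,R,t=C; p=cv2.undistortPoints(np.float64(uv).reshape(-1,1,2),K,D).reshape(-1,2)
    d=np.c_[p,np.ones(len(p))]@R; o=-R.T@t
    return o+d*((z-o[2])/d[:,2])[:,None]
def pix(C,X):
    K,D,R,t=C; return cv2.projectPoints(np.float64(X).reshape(-1,1,3),cv2.Rodrigues(R)[0],t,K,D)[0].reshape(-1,2)
E
python3 - <<'E'
from h import *
im=cv2.imread("pics/top0.png"); 
a=cv2.resize(im[170:270,210:310],(400,400),interpolation=cv2.INTER_CUBIC); b=cv2.resize(im[170:270,300:400],(400,400),interpolation=cv2.INTER_CUBIC)
s=cv2.imread("pics/side0.png")
c=cv2.resize(s[190:250,280:340],(400,400),interpolation=cv2.INTER_CUBIC);d=cv2.resize(s[225:285,325:385],(400,400),interpolation=cv2.INTER_CUBIC)
cv2.imwrite("pics/z.png",cv2.resize(np.vstack([np.hstack([a,b]),np.hstack([c,d])]),(600,600)))
C=cam("top")
print("nozzle top z.107",plane(C,[[260,254]],.107)); print("stub",plane(C,[[329,211]],.094)); print("hinge,grip",plane(C,[[388,212],[390,240]],.082)); print("reducer",plane(C,[[239,208]],.085))
print("duct end",plane(C,[[424,192],[426,232]],.04), "reel",plane(C,[[311,288]],.05))
E
```

```text
nozzle top z.107 [[0.46568678 0.18372306 0.107     ]]
stub [[0.58170058 0.01466126 0.094     ]]
hinge,grip [[ 0.58577015 -0.13683859  0.082     ]
 [ 0.51346579 -0.14265739  0.082     ]]
reducer [[0.58473346 0.24453093 0.085     ]]
duct end [[ 0.65078206 -0.23768213  0.04      ]
 [ 0.5433592  -0.24303603  0.04      ]] reel [[0.38775423 0.05502191 0.05      ]]
```

View pics/z.png

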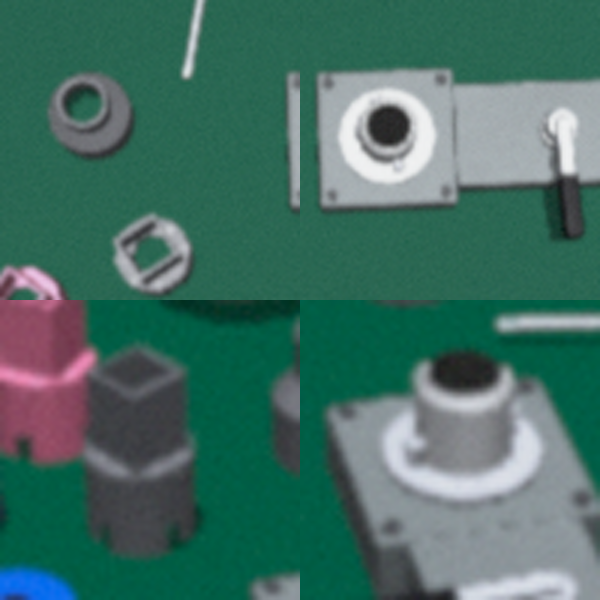

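Each row can do 62 mm, so I'll move to hover above the nozzle and turn by about −41° on the way. The crop shows its flats at about 30° in the world frame.

Emit:
{"op": "send_rows", "data": {"motion": [{"gripper": -1,"xyz": [0.028,-0.036,0],"yaw": -4},{"gripper": -1,"xyz": [0.028,-0.036,0],"yaw": -4},{"gripper": -1,"xyz": [0.028,-0.036,0],"yaw": -4},{"gripper": -1,"xyz": [0.028,-0.036,0],"yaw": -4},{"gripper": -1,"xyz": [0.028,-0.036,0],"yaw": -4}], "force": 40}}

```text
clock: 0.72
position: [0.3242, 0.3636, 0.2532]
orientation: [-1.042, -2.964, 0.001]
ft_force: [0.3, 0.3, 0.0]
opening: 0.0854
grasp_force: 0.0
```

Emit:
{"op": "send_rows", "data": {"motion": [{"gripper": -1,"xyz": [0.028,-0.036,0],"yaw": -4},{"gripper": -1,"xyz": [0.028,-0.036,0],"yaw": -4},{"gripper": -1,"xyz": [0.028,-0.036,0],"yaw": -4},{"gripper": -1,"xyz": [0.028,-0.036,0],"yaw": -4},{"gripper": -1,"xyz": [0.028,-0.036,0],"yaw": -4}]}}

```text
clock: 1.35
position: [0.4642, 0.1836, 0.2531]
orientation: [-1.541, -2.738, 0.0]
ft_force: [-0.3, -0.2, 0.6]
opening: 0.0851
grasp_force: 0.0
```

Run:
```python
from h import *
s=sensors.state(); im=eyes.capture("wrist"); cv2.imwrite("pics/w1.png",im[:,:,::-1])
import json; json.dump({k:list(s[k]) for k in("position","orientation")},open("w1.json","w"))
R=Ro.from_rotvec(s["orientation"]).as_matrix(); print(s["clock"],s["position"],"yaw y",np.degrees(np.arctan2(R[1,1],R[0,1])))
print(R[:,2],pix(cam("wrist",s),[[.466,.184,.107],[.582,.015,.094]]))
print("pin top",plane(cam("top"),[[333.3,225]],.061),"pin side",plane(cam("side"),[[347.6,254.4],[368.4,247.4]],.057))
```

```text
1.35 [0.46417537 0.18362184 0.25314648] yaw y 31.26069949561771
[-4.18066901e-04 -1.05157413e-04 -9.99999907e-01] [[323.34041961 228.98029356]
 [334.07522387 413.40129468]]
pin top [[0.55153607 0.00191623 0.061     ]] pin side [[0.55505694 0.00552182 0.057     ]
 [0.61471686 0.02615773 0.057     ]]
```

View pics/w1.png

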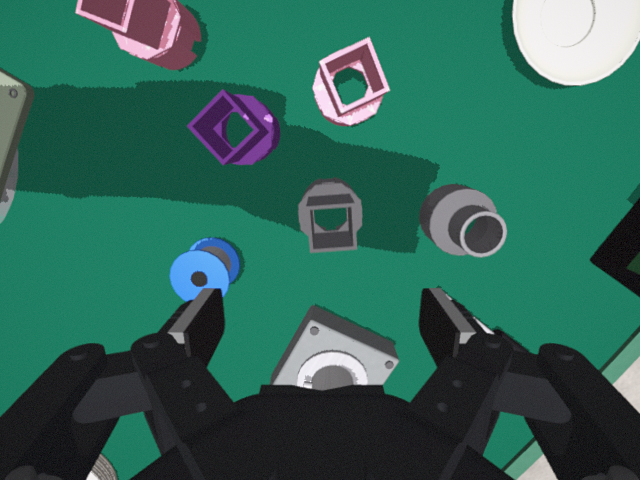

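The wrist view shows the neck's square top almost aligned with the jaws. Its corners are near (308,206), (353,204), (357,249) and (311,252). I'll measure them with a mask.

Run:
```python
from h import *; import json
s={k:np.array(v) for k,v in json.load(open("w1.json")).items()}; C=cam("wrist",s)
im=cv2.imread("pics/w1.png"); hsv=cv2.cvtColor(im,cv2.COLOR_BGR2HSV)
m=(hsv[:,:,1]<70).astype(np.uint8)*255; m[:,:285]=0;m[:,380:]=0;m[:170]=0;m[262:]=0
P=plane(C,[[311,252],[357,249],[353,204],[308,206]],.107); print(P, np.linalg.norm(np.diff(P[[0,1,2,3,0]],axis=0),axis=1),P.mean(0))
c=cv2.resize(im[170:270,280:380],(500,500),interpolation=cv2.INTER_CUBIC)
f=cv2.resize(im[330:400,270:400],(780,420),interpolation=cv2.INTER_CUBIC)[:, :]
# bottom-edge line from mask: last mask row per column
co=np.arange(316,353); r=[np.where(m[:,u])[0].max() for u in co]; k=np.polyfit(co,r,1); print(k, np.std(np.polyval(k,co)-r))
E2=plane(C,[[u,np.polyval(k,u)] for u in(316,352)],.107); d=E2[1]-E2[0]; print("edge dir",np.degrees(np.arctan2(d[1],d[0])))
sd=[np.where(m[int(v)])[0] for v in range(236,248)]; l=[a.min() for a in sd]; q=[a.max() for a in sd]; print(l,q)
cv2.imwrite("pics/z2.png",c)
```

```text
[[0.46752775 0.16127517 0.107     ]
 [0.49955142 0.18375717 0.107     ]
 [0.47577328 0.2145664  0.107     ]
 [0.4451846  0.19412493 0.107     ]] [0.03912743 0.03891797 0.03679022 0.03972811] [0.47200926 0.18843092 0.107     ]
[-7.13608345e-02  2.74077762e+02] 0.3000540321014877
edge dir 35.43939221429656
[np.int64(308), np.int64(309), np.int64(309), np.int64(309), np.int64(309), np.int64(309), np.int64(309), np.int64(309), np.int64(309), np.int64(310), np.int64(310), np.int64(310)] [np.int64(356), np.int64(356), np.int64(356), np.int64(356), np.int64(356), np.int64(356), np.int64(356), np.int64(356), np.int64(356), np.int64(356), np.int64(356), np.int64(356)]
```

View pics/z2.png

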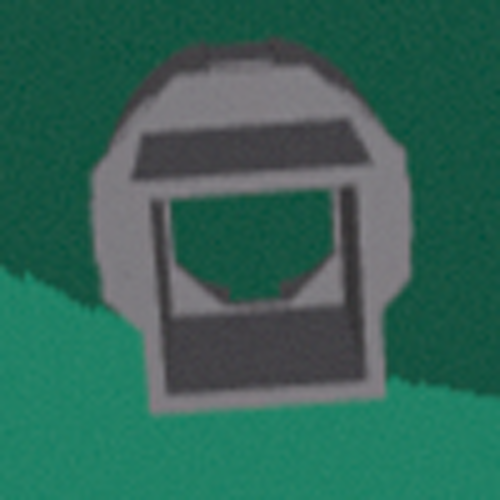

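The top face's corners give a centre of (0.472, 0.188) and a side of about 39 mm, with flats at 35.4°. I'll turn +4°, shift and descend to grip.

Emit:
{"op": "send_rows", "data": {"motion": [{"gripper": -1,"xyz": [0.0076,0.0047,-0.03],"yaw": 4.1},{"gripper": -1,"xyz": [0,0,-0.04],"yaw": 0},{"gripper": -1,"xyz": [0,0,-0.04],"yaw": 0},{"gripper": -1,"xyz": [0,0,-0.035],"yaw": 0},{"gripper": -1,"xyz": [0,0,-0.023],"yaw": 0}]}}

```text
clock: 2.02
position: [0.4706, 0.1894, 0.0836]
orientation: [-1.438, -2.792, 0.002]
ft_force: [-0.3, -0.3, 0.5]
opening: 0.0856
grasp_force: 0.0
```

Emit:
{"op": "send_rows", "data": {"motion": [{"gripper": -1,"xyz": [0,0,0],"yaw": 0},{"gripper": 1,"xyz": [0,0,0],"yaw": 0},{"gripper": 1,"xyz": [0,0,0],"yaw": 0},{"gripper": 1,"xyz": [0,0,0],"yaw": 0},{"gripper": 1,"xyz": [0,0,0],"yaw": 0}], "force": 40}}

```text
clock: 2.65
position: [0.4714, 0.1898, 0.086]
orientation: [1.438, 2.792, 0.001]
ft_force: [-0.1, 0.4, 9.8]
opening: 0.0398
grasp_force: 45.6
```

Run:
```python
from h import *
s=sensors.state(); print(s["clock"],s["position"],s["opening"],s["grasp_force"],s["ft_force"])
R=Ro.from_rotvec(s["orientation"]).as_matrix(); print("yaw y",np.degrees(np.arctan2(R[1,1],R[0,1])),s["joints"])
# stub: dark bore / flange in both views
t=cv2.imread("pics/top0.png");C=cam("top")
hsv=cv2.cvtColor(t,cv2.COLOR_BGR2HSV); m=((hsv[:,:,2]>215)&(hsv[:,:,1]<40)).astype(np.uint8); m[:,:300]=0;m[:,355:]=0;m[:180]=0;m[245:]=0
c=max(cv2.findContours(m,cv2.RETR_EXTERNAL,cv2.CHAIN_APPROX_NONE)[0],key=cv2.contourArea); q=plane(C,c[:,0].astype(float),.046)[:,:2].astype(np.float32)
print("flange ell",cv2.fitEllipse(cv2.convexHull(q)))
d=(cv2.cvtColor(t,cv2.COLOR_BGR2GRAY)<70).astype(np.uint8); d[:,:315]=0;d[:,345:]=0;d[:198]=0;d[226:]=0
c=max(cv2.findContours(d,cv2.RETR_EXTERNAL,cv2.CHAIN_APPROX_NONE)[0],key=cv2.contourArea); q=plane(C,c[:,0].astype(float),.094)[:,:2].astype(np.float32)
print("bore ell",cv2.fitEllipse(q))
c2=cam("side"); s2=cv2.imread("pics/side0.png"); h2=cv2.cvtColor(s2,cv2.COLOR_BGR2HSV)
d=(h2[:,:,2]<60).astype(np.uint8); d[:,:342]=0;d[:,373:]=0;d[:230]=0;d[250:]=0
c=max(cv2.findContours(d,cv2.RETR_EXTERNAL,cv2.CHAIN_APPROX_NONE)[0],key=cv2.contourArea); q=plane(c2,c[:,0].astype(float),.094)[:,:2].astype(np.float32)
print("bore side",cv2.fitEllipse(q))
```

```text
2.65 [0.47135428 0.18975373 0.08598676] 0.03977909346927748 45.6335324048996 [-0.11217288  0.36962412  9.78868808]
yaw y 35.48961619717875 [-0.46744133  0.88464499  0.04017249  1.89125104 -0.0868098   0.36633129
  0.25847343]
flange ell ((0.5809743404388428, 0.01453515887260437), (0.08131768554449081, 0.08240324258804321), 6.177391052246094)
bore ell ((0.580551028251648, 0.014558779075741768), (0.029248109087347984, 0.030886340886354446), 12.49743366241455)
bore side ((0.5826351642608643, 0.019944673404097557), (0.028941025957465172, 0.0309689212590456), 139.21986389160156)
```

The grip is good: 39.8 mm opening at 45 N. From the top and side views, the stub is at about (0.581, 0.0145) and the pin line at about 22°. I'll lift, then carry the nozzle just past the stub so the wrist camera looks straight down on the pins.

Emit:
{"op": "send_rows", "data": {"motion": [{"gripper": 1,"xyz": [0,0,0.045],"yaw": 0},{"gripper": 1,"xyz": [0,0,0.05],"yaw": 0},{"gripper": 1,"xyz": [0.01,-0.02,0.045],"yaw": -1.5},{"gripper": 1,"xyz": [0.0216,-0.038,0],"yaw": -2},{"gripper": 1,"xyz": [0.022,-0.04,0],"yaw": -2}]}}

```text
clock: 3.28
position: [0.5252, 0.0907, 0.2261]
orientation: [1.571, 2.72, 0.001]
ft_force: [0.1, 0.4, -2.2]
opening: 0.0396
grasp_force: 44.6
```

Emit:
{"op": "send_rows", "data": {"motion": [{"gripper": 1,"xyz": [0.022,-0.04,0],"yaw": -2},{"gripper": 1,"xyz": [0.022,-0.04,0],"yaw": -2},{"gripper": 1,"xyz": [0.022,-0.04,0],"yaw": -2},{"gripper": 1,"xyz": [0.022,-0.036,0],"yaw": -2},{"gripper": 1,"xyz": [0,0,0],"yaw": 0}]}}

```text
clock: 3.9
position: [0.613, -0.0675, 0.225]
orientation: [1.762, 2.6, -0.002]
ft_force: [0.5, 0.6, -2.6]
opening: 0.0393
grasp_force: 44.6
```

Run:
```python
from h import *; import json
s=sensors.state(); im=eyes.capture("wrist")[:,:,::-1]; cv2.imwrite("pics/w2.png",im)
json.dump({k:list(s[k]) for k in("position","orientation")},open("w2.json","w"))
R=Ro.from_rotvec(s["orientation"]).as_matrix(); print(s["clock"],s["position"],"yaw y",np.degrees(np.arctan2(R[1,1],R[0,1])),s["opening"])
u,v=pix(cam("wrist",s),[[.581,.0145,.07]])[0].astype(int); print(u,v)
x,y=max(u-80,0),max(v-80,0); c=im[y:y+160,x:x+160]; print("crop",x,y,c.shape)
cv2.imwrite("pics/z3.png",np.hstack([cv2.resize(c,None,fx=3.5,fy=3.5,interpolation=cv2.INTER_CUBIC)[:560],cv2.resize(im,(240,560*0+180)) if 0 else cv2.copyMakeBorder(cv2.resize(im,(240,180)),0,int(c.shape[0]*3.5)-180,0,0,cv2.BORDER_CONSTANT)]))
```

```text
3.9 [ 0.61304153 -0.06754376  0.22498736] yaw y 21.745306219675285 0.039320061176362456
322 117
crop 242 37 (160, 160, 3)
```

View pics/z3.png

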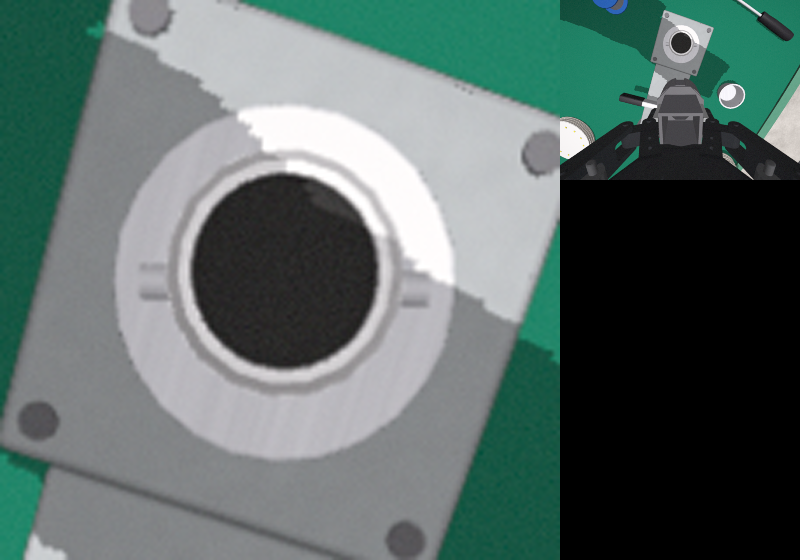

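The crop shows the pin tips at about (139,281) and (429,291), the bore centre at (285,271) and the flange centre at (284,283). I'll convert these to positions.

Run:
```python
from h import *; import json
s={k:np.array(v) for k,v in json.load(open("w2.json")).items()}; C=cam("wrist",s)
f=lambda u,v:[242+(u+.5)/3.5-.5,37+(v+.5)/3.5-.5]
p=plane(C,[f(139,281),f(429,291)],.057); d=p[1]-p[0]; print("pins",p,np.linalg.norm(d),np.degrees(np.arctan2(d[1],d[0])),"mid",p.mean(0))
print("bore",plane(C,[f(285,271),f(191,271),f(379,271)],.094)); print("flange",plane(C,[f(284,283)],.046))
e=plane(C,[f(50,465),f(350,560)],.04); d=e[1]-e[0]; print("port x edge",np.degrees(np.arctan2(d[1],d[0])))
# nozzle as held: neck top silhouette
im=cv2.imread("pics/w2.png"); print("tcp axis at neck top",pix(C,[[*s["position"][:2],s["position"][2]+.02],[*s["position"][:2],s["position"][2]-.086]]))
cv2.imwrite("pics/z4.png",cv2.resize(im[190:390,240:400],None,fx=3,fy=3,interpolation=cv2.INTER_CUBIC))
```

```text
pins [[0.54927222 0.00326899 0.057     ]
 [0.61387998 0.02650454 0.057     ]] 0.06865896913483238 19.78063266273187 mid [0.5815761  0.01488677 0.057     ]
bore [[0.58132639 0.01544465 0.094     ]
 [0.56335694 0.00833284 0.094     ]
 [0.59928108 0.02260822 0.094     ]]
flange [[0.5811065  0.01610827 0.046     ]]
port x edge 3.973222133697969
tcp axis at neck top [[322.02056483 348.25242425]
 [321.55385955 251.38604614]]
```

View pics/z4.png

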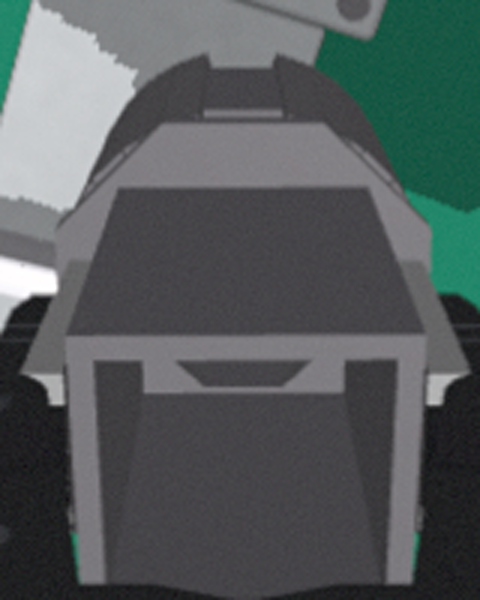

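The nozzle is held square: its neck's front edge runs (262,302) to (381,302). I'll check its offset along tool x.

Run:
```python
from h import *; import json
s={k:np.array(v) for k,v in json.load(open("w2.json")).items()}; C=cam("wrist",s); R=Ro.from_rotvec(s["orientation"]).as_matrix()
p=plane(C,[[262,301.7],[381.3,301.7]],s["position"][2]+.021); print((p-s["position"])@R)
# shoulder front edge (z=56mm): 30.. and socket slot bottom
p=plane(C,[[240+160/3,190+123/3],[240+325/3,190+123/3]],s["position"][2]-.030); print((p-s["position"])@R)
```

```text
[[ 0.01871972 -0.0200164  -0.02100982]
 [ 0.01863532  0.01977913 -0.02103861]]
[[ 0.02927414 -0.01333382  0.02997167]
 [ 0.02922643  0.01260758  0.02995289]]
```

Everything is consistent: pins at 19.8°, stub at (0.5815, 0.0152). I'll move over the stub, turn −2° and lower to just above its top.

Emit:
{"op": "send_rows", "data": {"motion": [{"gripper": 1,"xyz": [-0.008,0.021,0],"yaw": -1},{"gripper": 1,"xyz": [-0.0105,0.028,0],"yaw": -1},{"gripper": 1,"xyz": [-0.01,0.026,0],"yaw": 0},{"gripper": 1,"xyz": [-0.003,0.0077,-0.01],"yaw": 0},{"gripper": 1,"xyz": [0,0,-0.027],"yaw": 0}]}}

```text
clock: 4.58
position: [0.5813, 0.0192, 0.1885]
orientation: [1.799, 2.574, 0.002]
ft_force: [1.1, 0.4, -2.4]
opening: 0.0398
grasp_force: 44.7
```

Emit:
{"op": "send_rows", "data": {"motion": [{"gripper": 1,"xyz": [0,0,0],"yaw": 0},{"gripper": 1,"xyz": [0,0,0],"yaw": 0},{"gripper": 1,"xyz": [0,0,0],"yaw": 0},{"gripper": 1,"xyz": [0,0,0],"yaw": 0},{"gripper": 1,"xyz": [0,0,0],"yaw": 0}]}}

```text
clock: 5.2
position: [0.5812, 0.0183, 0.1885]
orientation: [1.802, 2.573, 0.0]
ft_force: [-0.2, 0.2, -1.9]
opening: 0.0397
grasp_force: 44.5
```

```bash
cat > st.py <<'E'
from h import *
s=sensors.state(); R=Ro.from_rotvec(s["orientation"]).as_matrix()
print(s["clock"],s["position"].round(4),"yaw",np.degrees(np.arctan2(R[1,1],R[0,1])).round(2),"ft",s["ft_force"].round(1),s["moment"].round(2),s["opening"])
E
python3 st.py
```

```text
5.2 [0.5812 0.0183 0.1885] yaw 19.99 ft [-0.2  0.2 -1.9] [-0.03  0.01 -0.02] 0.039650234853179554
```

Emit:
{"op": "send_rows", "data": {"motion": [{"gripper": 1,"xyz": [0.0003,-0.003,0],"yaw": 0},{"gripper": 1,"xyz": [0,0,-0.004],"yaw": 0},{"gripper": 1,"xyz": [0,0,-0.005],"yaw": 0},{"gripper": 1,"xyz": [0,0,-0.004],"yaw": 0},{"gripper": 1,"xyz": [0,0,-0.004],"yaw": 0}]}}

```text
clock: 5.82
position: [0.5814, 0.0154, 0.1709]
orientation: [-1.802, -2.573, 0.0]
ft_force: [-0.3, 0.1, -1.6]
opening: 0.0397
grasp_force: 44.5
```

```bash
python3 st.py
```

```text
5.825 [0.5814 0.0154 0.1709] yaw 19.99 ft [-0.3  0.1 -1.6] [-0.02 -0.03 -0.01] 0.03967746635179028
```

The rim is 9 mm over the stub with no contact force, so I'll continue down.

Emit:
{"op": "send_rows", "data": {"motion": [{"gripper": 1,"xyz": [0,0,-0.006],"yaw": 0},{"gripper": 1,"xyz": [0,0,-0.006],"yaw": 0},{"gripper": 1,"xyz": [0,0,-0.006],"yaw": 0},{"gripper": 1,"xyz": [0,0,-0.004],"yaw": 0},{"gripper": 1,"xyz": [0,0,-0.003],"yaw": 0}]}}

```text
clock: 6.45
position: [0.5815, 0.0153, 0.1461]
orientation: [-1.802, -2.573, 0.0]
ft_force: [0.5, 0.2, -3.0]
opening: 0.0397
grasp_force: 44.5
```

```bash
python3 st.py
```

```text
6.45 [0.5815 0.0153 0.1461] yaw 19.99 ft [ 0.5  0.2 -3. ] [-0.01 -0.02 -0.  ] 0.03969783098994686
```

Emit:
{"op": "send_rows", "data": {"motion": [{"gripper": 1,"xyz": [0,0,-0.002],"yaw": 0},{"gripper": 1,"xyz": [0,0,-0.002],"yaw": 0},{"gripper": 1,"xyz": [0,0,-0.001],"yaw": 0},{"gripper": 1,"xyz": [0,0,0],"yaw": 0},{"gripper": 1,"xyz": [0,0,0],"yaw": 0}]}}

```text
clock: 7.08
position: [0.5815, 0.0153, 0.1413]
orientation: [1.802, 2.573, -0.0]
ft_force: [0.6, 0.0, -2.7]
opening: 0.0394
grasp_force: 44.5
```

```bash
python3 st.py
```

```text
7.075 [0.5815 0.0153 0.1413] yaw 19.99 ft [ 0.6  0.  -2.7] [-0.01 -0.01 -0.03] 0.03940124034909587
```

The rim passed pin height (TCP 0.147) with no force, so the slots are over the pins. I'll go the last 9 mm.

Emit:
{"op": "send_rows", "data": {"motion": [{"gripper": 1,"xyz": [0,0,-0.003],"yaw": 0},{"gripper": 1,"xyz": [0,0,-0.003],"yaw": 0},{"gripper": 1,"xyz": [0,0,-0.002],"yaw": 0},{"gripper": 1,"xyz": [0,0,-0.001],"yaw": 0},{"gripper": 1,"xyz": [0,0,0],"yaw": 0}]}}

```text
clock: 7.7
position: [0.5815, 0.0153, 0.1323]
orientation: [-1.802, -2.573, 0.0]
ft_force: [0.1, -0.4, -1.9]
opening: 0.0395
grasp_force: 44.6
```

```bash
python3 st.py
```

```text
7.7 [0.5815 0.0153 0.1323] yaw 19.99 ft [ 0.1 -0.4 -1.9] [-0.03 -0.01 -0.06] 0.03954006620187487
```

Emit:
{"op": "send_rows", "data": {"motion": [{"gripper": 1,"xyz": [0,0,-0.001],"yaw": 0},{"gripper": 1,"xyz": [0,0,-0.001],"yaw": 0},{"gripper": 1,"xyz": [0,0,0],"yaw": 0},{"gripper": 1,"xyz": [0,0,0],"yaw": 0},{"gripper": 1,"xyz": [0,0,0],"yaw": 0}]}}

```text
clock: 8.32
position: [0.5815, 0.0152, 0.1319]
orientation: [1.802, 2.573, 0.001]
ft_force: [-10.3, 0.1, 30.9]
opening: 0.0398
grasp_force: 48.1
```

```bash
python3 st.py
```

```text
8.325 [0.5815 0.0152 0.1319] yaw 19.98 ft [-10.3   0.1  30.9] [0.01 2.21 0.  ] 0.03980919697070209
```

Contact at TCP z = 0.132 puts the rim at 0.046, which is home. I'll ease off, release and rise clear.

Emit:
{"op": "send_rows", "data": {"motion": [{"gripper": 1,"xyz": [0,0,0.001],"yaw": 0},{"gripper": -1,"xyz": [0,0,0],"yaw": 0},{"gripper": -1,"xyz": [0,0,0],"yaw": 0},{"gripper": -1,"xyz": [0,0,0],"yaw": 0},{"gripper": -1,"xyz": [0,0,0],"yaw": 0}]}}

```text
clock: 8.95
position: [0.5815, 0.0153, 0.1312]
orientation: [-1.802, -2.573, 0.0]
ft_force: [0.1, -0.2, 0.5]
opening: 0.0854
grasp_force: 0.0
```

Emit:
{"op": "send_rows", "data": {"motion": [{"gripper": -1,"xyz": [0,0,0.01],"yaw": 0},{"gripper": -1,"xyz": [0,0,0.03],"yaw": 0},{"gripper": -1,"xyz": [0,0,0.045],"yaw": 0},{"gripper": -1,"xyz": [0,0,0.045],"yaw": 0},{"gripper": 1,"xyz": [0,0,0],"yaw": 0}]}}

```text
clock: 9.57
position: [0.5824, 0.0152, 0.2649]
orientation: [1.8, 2.57, 0.005]
ft_force: [-0.8, -0.1, -0.1]
opening: 0.0696
grasp_force: 0.0
```

Emit:
{"op": "send_rows", "data": {"motion": [{"gripper": 1,"xyz": [-0.015,-0.05,0],"yaw": 0},{"gripper": 1,"xyz": [-0.02,-0.05,0],"yaw": 0},{"gripper": 1,"xyz": [-0.015,-0.05,0],"yaw": 0},{"gripper": 1,"xyz": [0,-0.05,0],"yaw": 0},{"gripper": 1,"xyz": [0,0,0],"yaw": 0}]}}

```text
clock: 10.2
position: [0.5304, -0.1885, 0.2611]
orientation: [1.809, 2.569, -0.003]
ft_force: [-0.2, 0.7, -0.1]
opening: -0.0001
grasp_force: 0.0
```

```bash
python3 st.py
python3 - <<'E'
from h import *; import json
s=sensors.state(); im=eyes.capture("wrist")[:,:,::-1]; cv2.imwrite("pics/w3.png",im)
json.dump({k:list(s[k]) for k in("position","orientation")},open("w3.json","w"))
print(pix(cam("wrist",s),[[.5815,.0152,.153],[.59,-.1346,.082],[.5135,-.1427,.083]]))
E
```

```text
10.2 [ 0.5304 -0.1885  0.2611] yaw 19.69 ft [-0.2  0.7 -0.1] [ 0.04  0.   -0.01] -0.00013032251988765058
[[512.64253989 -32.7584554 ]
 [403.410765   186.04162043]
 [320.86967562 165.70608479]]
```

View pics/w3.png

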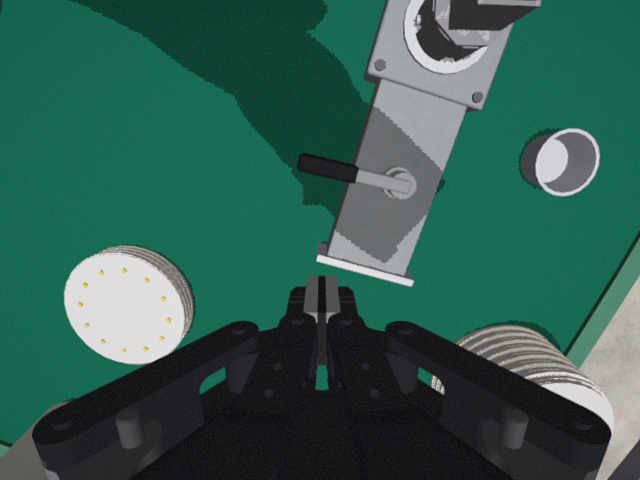

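The view shows the nozzle sitting on the flange, the hinge at about (401,184) and the black grip from (299,162) to (356,173).

Run:
```python
from h import *; import json
s={k:np.array(v) for k,v in json.load(open("w3.json")).items()}; C=cam("wrist",s)
h,a,b=plane(C,[[401,185],[299,161],[356,172]],.083); print(h,a,b,np.linalg.norm(a-h),np.linalg.norm(b-h)); d=a-b; print(np.degrees(np.arctan2(d[1],d[0])))
```

```text
[ 0.58729092 -0.13443509  0.083     ] [ 0.49392218 -0.14530887  0.083     ] [ 0.54483259 -0.13737281  0.083     ] 0.09399979161533975 0.04255984425538236
-171.13987563744163
```

The measurements match: hinge at (0.589, −0.135) and grip from 43 to 94 mm. I'll lower the closed fingers beside the grip on its stub side.

Emit:
{"op": "send_rows", "data": {"motion": [{"gripper": 1,"xyz": [-0.008,0.044,0],"yaw": 0},{"gripper": 1,"xyz": [-0.008,0.0445,0],"yaw": 0},{"gripper": 1,"xyz": [0,0,-0.04],"yaw": 0},{"gripper": 1,"xyz": [0,0,-0.045],"yaw": 0},{"gripper": 1,"xyz": [0,0,0],"yaw": 0}]}}

```text
clock: 10.88
position: [0.5144, -0.095, 0.1746]
orientation: [-1.798, -2.571, 0.003]
ft_force: [0.4, -0.4, 1.5]
opening: 0.0002
grasp_force: 0.0
```

```bash
python3 st.py
```

```text
10.875 [ 0.5144 -0.095   0.1746] yaw 20.07 ft [ 0.4 -0.4  1.5] [-0.02  0.03 -0.04] 0.00021602871566942368
```

Emit:
{"op": "send_rows", "data": {"motion": [{"gripper": 1,"xyz": [0,0,-0.035],"yaw": 0},{"gripper": 1,"xyz": [0,0,-0.035],"yaw": 0},{"gripper": 1,"xyz": [0,0,-0.02],"yaw": 0},{"gripper": 1,"xyz": [0,0,0],"yaw": 0},{"gripper": 1,"xyz": [0,0,0],"yaw": 0}]}}

```text
clock: 11.5
position: [0.5162, -0.0961, 0.0879]
orientation: [1.801, 2.572, 0.001]
ft_force: [-0.5, -0.8, 0.1]
opening: 0.0
grasp_force: 0.0
```

```bash
python3 st.py
```

```text
11.5 [ 0.5162 -0.0961  0.0879] yaw 20.0 ft [-0.5 -0.8  0.1] [-0.03 -0.    0.03] 8.392082697496761e-06
```

Emit:
{"op": "send_rows", "data": {"motion": [{"gripper": 1,"xyz": [-0.001,-0.0175,-0.004],"yaw": 0},{"gripper": 1,"xyz": [-0.0026,-0.0131,0],"yaw": 0},{"gripper": 1,"xyz": [-0.0002,-0.0133,0],"yaw": 0},{"gripper": 1,"xyz": [0.0021,-0.0132,0],"yaw": 0},{"gripper": 1,"xyz": [0.0043,-0.0127,0],"yaw": 0}]}}

```text
clock: 12.12
position: [0.5182, -0.1668, 0.0823]
orientation: [-1.802, -2.573, -0.0]
ft_force: [0.3, 4.5, 1.0]
opening: -0.0
grasp_force: 1.6
```

Emit:
{"op": "send_rows", "data": {"motion": [{"gripper": 1,"xyz": [0.0065,-0.0116,0],"yaw": 0},{"gripper": 1,"xyz": [0.0084,-0.0104,0],"yaw": 0},{"gripper": 1,"xyz": [0.0101,-0.0088,0],"yaw": 0},{"gripper": 1,"xyz": [0.0114,-0.0068,0],"yaw": 0},{"gripper": 1,"xyz": [0,0,0],"yaw": 0}]}}

```text
clock: 12.75
position: [0.5548, -0.2045, 0.0821]
orientation: [1.803, 2.572, -0.001]
ft_force: [0.4, -0.1, -0.6]
opening: -0.0002
grasp_force: 0.0
```

```bash
python3 st.py
```

```text
12.75 [ 0.5548 -0.2045  0.0821] yaw 19.96 ft [ 0.4 -0.1 -0.6] [-0.05  0.06  0.06] -0.00019939811416797641
```

Force is low, so the lever is following. I'll push on toward the stop.

Emit:
{"op": "send_rows", "data": {"motion": [{"gripper": 1,"xyz": [0.006,-0.002,0],"yaw": 0},{"gripper": 1,"xyz": [0.005,-0.0015,0],"yaw": 0},{"gripper": 1,"xyz": [0.002,0,0],"yaw": 0},{"gripper": 1,"xyz": [0.001,0,0],"yaw": 0},{"gripper": 1,"xyz": [0,0,0],"yaw": 0}]}}

```text
clock: 13.38
position: [0.5685, -0.2072, 0.0823]
orientation: [1.802, 2.573, -0.0]
ft_force: [-2.3, -0.7, -1.4]
opening: 0.0002
grasp_force: 0.8
```

```bash
python3 st.py
```

```text
13.375 [ 0.5685 -0.2072  0.0823] yaw 19.98 ft [-2.3 -0.7 -1.4] [-0.1   0.44  0.  ] 0.00024913492142082975
```

Emit:
{"op": "send_rows", "data": {"motion": [{"gripper": 1,"xyz": [0.002,0,0],"yaw": 0},{"gripper": 1,"xyz": [0.001,0,0],"yaw": 0},{"gripper": 1,"xyz": [0,0,0],"yaw": 0},{"gripper": 1,"xyz": [0,0,0],"yaw": 0},{"gripper": 1,"xyz": [0,0,0],"yaw": 0}]}}

```text
clock: 14.0
position: [0.5715, -0.2071, 0.0823]
orientation: [1.802, 2.573, -0.0]
ft_force: [-2.2, -0.7, 1.1]
opening: 0.0001
grasp_force: 0.8
```

```bash
python3 st.py
```

```text
14.0 [ 0.5715 -0.2071  0.0823] yaw 19.99 ft [-2.2 -0.7  1.1] [-0.24  0.33  0.01] 0.00010257771678589884
```

Emit:
{"op": "send_rows", "data": {"motion": [{"gripper": 1,"xyz": [0.001,0,0],"yaw": 0},{"gripper": 1,"xyz": [0.001,0,0],"yaw": 0},{"gripper": 1,"xyz": [0.0005,0,0],"yaw": 0},{"gripper": 1,"xyz": [0,0,0],"yaw": 0},{"gripper": 1,"xyz": [0,0,0],"yaw": 0}]}}

```text
clock: 14.62
position: [0.5732, -0.2072, 0.0822]
orientation: [-1.801, -2.572, 0.002]
ft_force: [-7.7, -1.8, 2.6]
opening: 0.0001
grasp_force: 4.0
```

```bash
python3 st.py
```

```text
14.625 [ 0.5732 -0.2072  0.0822] yaw 19.98 ft [-7.7 -1.8  2.6] [-0.23  1.5   0.02] 6.507237472285831e-05
```

Force rose and the motion stopped, so the lever is at its stop. I'll back off, rise and check.

Emit:
{"op": "send_rows", "data": {"motion": [{"gripper": 1,"xyz": [-0.01,0,0],"yaw": 0},{"gripper": 1,"xyz": [-0.02,0,0],"yaw": 0},{"gripper": 1,"xyz": [-0.02,-0.02,0.04],"yaw": 0},{"gripper": 1,"xyz": [0,-0.02,0.05],"yaw": 0},{"gripper": 1,"xyz": [0,0,0.05],"yaw": 0}]}}

```text
clock: 15.25
position: [0.5239, -0.2484, 0.2241]
orientation: [1.804, 2.571, -0.0]
ft_force: [0.3, 0.8, -0.0]
opening: -0.0002
grasp_force: 0.0
```

Emit:
{"op": "send_rows", "data": {"motion": [{"gripper": 1,"xyz": [-0.04,0,0.03],"yaw": 0},{"gripper": 1,"xyz": [-0.04,0,0.03],"yaw": 0},{"gripper": 1,"xyz": [0,0,0],"yaw": 0},{"gripper": 1,"xyz": [0,0,0],"yaw": 0},{"gripper": 1,"xyz": [0,0,0],"yaw": 0}]}}

```text
clock: 15.88
position: [0.4446, -0.2467, 0.2815]
orientation: [-1.801, -2.573, -0.0]
ft_force: [-0.2, 0.5, -0.4]
opening: -0.0003
grasp_force: 0.0
```

```bash
python3 st.py
python3 - <<'E'
from h import *
a=eyes.capture("top")[170:270,300:440,::-1]; b=eyes.capture("side")[200:350,310:450,::-1]
cv2.imwrite("pics/f.png",np.hstack([cv2.resize(a,(400,286),interpolation=cv2.INTER_CUBIC),cv2.resize(b,(267,286),interpolation=cv2.INTER_CUBIC)]))
E
```

```text
15.875 [ 0.4446 -0.2467  0.2815] yaw 20.04 ft [-0.2  0.5 -0.4] [-0.    0.01 -0.05] -0.00033519779083204365
```

View pics/f.png

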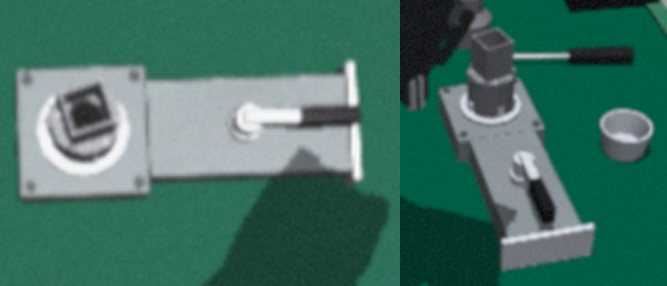

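The lever lies parallel to the duct edges, from about (245,118) to (358,114). The nozzle stands upright with its rim on the flange.

```bash
python3 -c "
from station import bot
print(bot.hand_in())"
```

```text
the job is handed in; nothing more can be done
None
```

The nozzle is home on the flange with its slots over the pins, the damper lever is against its open stop, and I handed the job in at about 16 s; no verdict was returned.

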